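# Wind the wreath lift up to the side shelf

## Robot

A 6-joint arm with a two-finger parallel gripper is mounted at the origin on the work surface. World frame = base frame: x ahead of the robot, y to its left, z up, the work surface at z = 0. Lengths are in m, angles in rad, forces in N, time in s.
With the tool pointing down it reaches from about 0.425 to 0.95 m from the base axis. Payload 14.7 kg.
Tool frame: the origin (TCP) lies at the very end of the fingers, on their centre line; the grasp point (between the pads) lies 19 mm behind it (bot.grasp_offset is the distance from the TCP to the grasp point, in m); z points along the fingers, y is the line along which they close (so a half turn about z gives the same grasp; the last joint's range is limited). The gripper opens to 85 mm and grips with 20 to 120 N. Pads are 22 mm wide; open, the fingers measure 114 mm over their backs; the gripper's body (76 mm by 85 mm) begins 54 mm behind the grasp point. The pads swing forward as they close: fully open they stand 13 mm farther back than shut.
Start: joints at [1.209, 0.48, 1.596, -0, 1.065, -0.047], TCP at [0.201, 0.618, 0.231] pointing down, gripper open.
Joint ranges: [-2.75, 2.75], [-0.82, 2.05], [0.23, 2.67], [-1.56, 4.7], [0.09, 2.69], [-2.92, 2.92]. Speed limits (rad/s): [1.89, 1.89, 2.39, 3.01, 3.01, 3.01].

## Interface

Orientations are given as [roll, pitch, yaw] about the fixed x, y, z axes, in that order (R = Rz(yaw) Ry(pitch) Rx(roll)).
In Python, from workcell import readout, imaging, bot, finder gives the robot as it stands.
- The arm moves only by the tool move_arm, never from a script. Its argument "series" is a list that holds one entry, the list of rows, each a list of 7 numbers: the turn, a rotation vector about the world's x, y, z in degrees, then the shift along the world's x, y, z in mm, then the opening in per cent of the stroke, from 0 (shut) to 100 (fully open). A call has 1 to 20 rows; each row shifts and turns the commanded pose from where the row before left it; what a row does not reach is not made up. A row lasts 1/10 s, in which the tool goes at most 50 mm and 8.59 degrees, less where a joint would pass 70% of its speed; a pose out of reach is approached as far as the arm can. A call is refused whole if a number of a shift passes 50 or a number of a turn 8.59, either way. A call with a gripper value outside its range is refused whole. The fingers move at their own pace and stop on an object; "force" is the grip in N (left out, the last holds). Time passes only in rows, so rows that do not move let the fingers close. It gives the time, the measured TCP pose, the force, the opening and the grip force at its end, in the units of the state.
- readout.get_obs(): the state, without advancing time (a new reading comes with each control period).
- imaging.camera(name): name is "scene" or "side" or "wrist"; returns the picture (400x640x3 uint8, red, green, blue); there is no depth.
- imaging.camera_params(name): a dict with "fov_y" (degrees; the focal length in pixels is half the picture's height over the tangent of half this angle, whatever the lens; pixels are square), "cx", "cy" (the principal point, pixels), "rvec" (rotation vector, rad) and "tvec" (3), from world to camera coordinates, as OpenCV has them. Camera axes: x right, y down, z forward; pixel columns grow to the right and rows downward; lengths in m; the calibration is good to about 2 mm. A picture is of the moment at which its call begins: read the wrist's pose just before it. camera_params takes no time and is no camera call; for the wrist camera it gives the pose at the moment of the call.
- bot.job_done(): hands the job in; it is judged then, once.
Trained networks look in the newest picture that a camera, given by its name, has taken for a name from the list of things; names that differ only in an ending like _2 or _b are one class to them, and where a whole thing is asked for, a point or a joint stands for the part that bears it (a point fixed in the world has none). Each returns a list of dicts, best first, with "conf" (0 to 1); they miss things now and then, are a little off and sometimes report something else, mostly with a low value. They report only what shows in the picture. A call takes as long as a camera call. They do not tell look-alikes from the thing itself.
- finder.look_for(label, camera): "box" ([centre column, centre row, width, height] in pixels, round what is visible of it).
The state is a dict: "clock": time; "qpos": joint angles; "qd": joint speeds; "joint_efforts": joint torques, N m; "tcp_pos": TCP position; "tcp_rot": TCP orientation; "contact_force": force on the tool from outside, world axes, zero at the start; "torque": the same for the moment, N m; "width": finger opening in m; "gripper_force": force on a finger pad.
Only numpy, scipy, OpenCV 4.12 (cv2) and the standard library are available. Lean on these libraries where they do the work, as an engineer would, in place of code of your own. Each camera call takes 0.05 s, during which the arm holds its last target. There are 200 camera calls.

## Task

Wind up the wreath lift with its hand crank until the plate carrying the wreath is level with the wooden side shelf beside it, so the wreath can be slid across. It takes several turns clockwise, seen from above: do not pull the crank off its square shaft end or push on the plate or wreath, and at the end let go and leave the crank seated.

Things in the scene. Friction and masses are not known exactly. Their poses are not given: they have to be found in the camera images.
- crank_grip (a point): Mid-height centre of the crank's upright, freely spinning wooden grip (26 mm diameter, 60 mm tall), 184 mm above the table. x points out along the arm, z up; the arm's top is 33 mm below. It circles the shaft level at 55 mm radius; about 2 N turns it and it stays where left. The crank is loose: its 33 mm square steel hub lifts off the shaft if raised 28 mm and has about 4 degrees of play.
- shaft_top (a point): Centre of the top of the upright steel square shaft end (16 mm square, 32 mm long) on the lift's grey gear housing, 158 mm above the table, showing 4 mm above the crank's hub. The crank turns about it (fixed frame, z up). The crank grip's centre is 26 mm higher, 55 mm to the side. The plate lies along +y, its centre 230 mm away.
- lift_plate: The lift's square plywood plate (180 x 180 x 12 mm) with a wreath about 170 mm across fixed on it; origin at the centre of the plate's upper face, z up. It starts 55 mm above the table. Each full clockwise turn of the crank (from above) raises it 20 mm, counter-clockwise lowers it; it can rise 90 mm and stays where left.
- ledge_top (a point): Centre of the upper face of the fixed wooden side shelf (180 x 80 mm board on two legs) 8 mm beyond the plate's far edge, 368 mm from the shaft. Its height differs from start to start: 103 to 133 mm above the table.
Mind the look-alikes: they are no part of the job. What is meant by the part that bears crank_grip is not white, and is the smaller of those in its own colour.

How it is judged:
By the outcome, as a careful person would: the job done as asked, in the order asked, and still so for the second after the job is handed in, with the robot touching nothing.
It also fails if it takes over 67 s, if anything falls off the work surface, if the arm or the gripper's body presses on something with over 40 N, if the wrist force passes 120 N, or if a joint passes its speed limit or range.

## Working session

There is one attempt and no reset: what is moved stays moved. The work goes in short steps, Python scripts to look and compute and a tool call to move; the robot and the scene stay as the last step left them, time stands still between calls to the robot, and variables do not carry over. Pictures are saved under pics/ and viewed, at most 11 in all, crops included, and the job is handed in when it is done.

Besides the shell and the picture viewer there is one more tool, called after "Call:" as name(argument=value, ...), one argument or row to a line, values as JSON. move_arm: Moves the arm, as the interface text tells. Its arguments: {"type":"object","properties":{"series":{"type":"array","items":{"type":"array","items":{"type":"array","items":{"type":"number"}}}},"force":{"type":"number"}},"required":["series"]}

```bash
mkdir -p pics; cat > h.py <<'E'
import numpy as np,cv2
from workcell import readout,imaging,bot,finder
def P(n):
    p=imaging.camera_params(n);f=200/np.tan(np.radians(p['fov_y'])/2)
    return np.array([[f,0,p['cx']],[0,f,p['cy']],[0,0,1]]),np.array(p['rvec'],float),np.array(p['tvec'],float)
def shot(n,fn=None):
    par=P(n);im=imaging.camera(n)
    if fn: cv2.imwrite('pics/'+fn,im[:,:,::-1])
    return im,par
def ray(par,uv):
    K,r,t=par;R=cv2.Rodrigues(r)[0];d=R.T@np.linalg.inv(K)@np.array([uv[0],uv[1],1.]);return -R.T@t,d/np.linalg.norm(d)
def atz(par,uv,z):
    c,d=ray(par,uv);return c+d*(z-c[2])/d[2]
def tri(l):
    A=np.zeros((3,3));b=np.zeros(3)
    for par,uv in l:
        c,d=ray(par,uv);M=np.eye(3)-np.outer(d,d);A+=M;b+=M@c
    return np.linalg.solve(A,b)
def proj(par,X):
    return cv2.projectPoints(np.array(X,float).reshape(-1,3),par[1],par[2],par[0],None)[0].reshape(-1,2)
E
python3 - <<'E'
from h import *
np.set_printoptions(precision=3,suppress=True)
ims=[]
for n in ['scene','side']:
    im,par=shot(n,n+'0.png');ims.append(im)
    c,d=ray(par,(320,200));print(n,c,d,par[0][0,0])
    for l in ['crank_grip','shaft_top','lift_plate','ledge_top']:
        for o in finder.look_for(l,n)[:5]: print(l,np.round(o['box']),round(o['conf'],2), atz(par,o['box'][:2],.184 if 'crank' in l else .1))
print(readout.get_obs())
E
```

```text
scene [ 0.81  -0.324  0.933] [-0.255  0.459 -0.851] 396.70538705209503
crank_grip [240. 346.  42.  21.] 0.84 [ 0.618 -0.262  0.184]
crank_grip [261. 273.  40.  36.] 0.71 [ 0.571 -0.128  0.184]
shaft_top [311. 249. 137. 147.] 0.84 [0.61 0.   0.1 ]
lift_plate [333. 216.  98.  80.] 0.81 [0.61  0.103 0.1  ]
ledge_top [364. 171.  71.  68.] 0.77 [0.615 0.26  0.1  ]
side [ 0.115 -0.803  0.871] [ 0.35   0.708 -0.614] 516.9523805721375
crank_grip [369. 232.  31.  38.] 0.92 [ 0.547 -0.148  0.184]
crank_grip [407. 310.  36.  57.] 0.78 [ 0.501 -0.35   0.184]
crank_grip [294. 287.  54.  45.] 0.6 [ 0.352 -0.214  0.184]
shaft_top [339. 235. 115. 131.] 0.94 [ 0.534 -0.048  0.1  ]
lift_plate [326. 204.  85.  63.] 0.97 [0.56  0.065 0.1  ]
ledge_top [310. 171.  74.  55.] 0.81 [0.587 0.21  0.1  ]
{'clock': 0.5, 'qpos': array([ 1.209,  0.48 ,  1.596,  0.   ,  1.065, -0.047]), 'qd': array([ 0.   ,  0.   ,  0.   , -0.001, -0.   ,  0.001]), 'joint_efforts': array([ -0.001, -94.98 , -43.034,  -0.   ,   0.003,   0.   ]), 'tcp_pos': array([0.201, 0.618, 0.231]), 'tcp_rot': array([-3.142, -0.   ,  2.827]), 'contact_force': array([-0.645, -0.448,  0.39 ]), 'torque': array([ 0.075,  0.004, -0.007]), 'gripper_force': 0.0, 'width': 0.08533873786076075}
```

View pics/scene0.png

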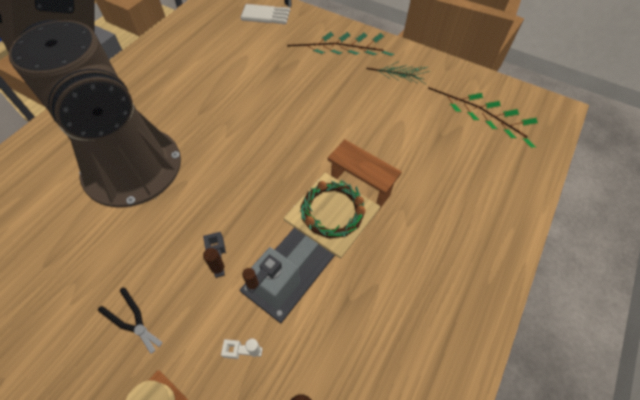

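View pics/side0.png

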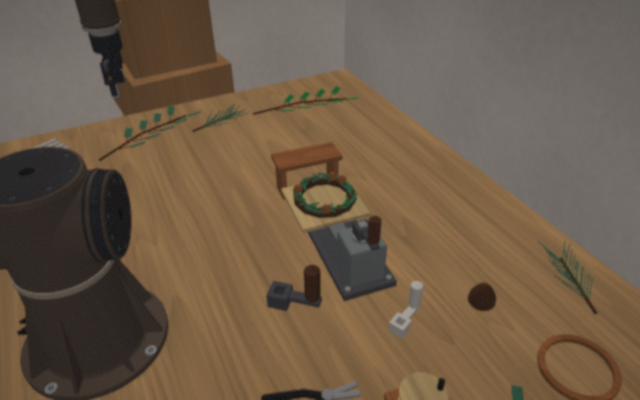

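Candidates for the crank, in scene pixels: the dark crank on the housing (grip ~250,278), a loose larger dark crank (~214,258), and a loose white one (~240,348). In the side picture they are at (374,230), (305,287) and (410,305). I choose the one on the housing: it is dark, the smaller of the two dark ones, and seated on the shaft. Next is a close crop to check that.

```bash
python3 - <<'E'
import cv2,numpy as np
a=cv2.imread('pics/scene0.png')[135:325,200:410];b=cv2.imread('pics/side0.png')[130:320,260:420]
a=cv2.resize(a,(420,380),interpolation=3);b=cv2.resize(b,(320,380),interpolation=3)
# left x=200+u/2,y=135+v/2 ; right x=260+(u-420)/2,y=130+v/2
cv2.imwrite('pics/crop0.png',np.hstack([a,b]))
E
```

```text
(no output)
```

View pics/crop0.png

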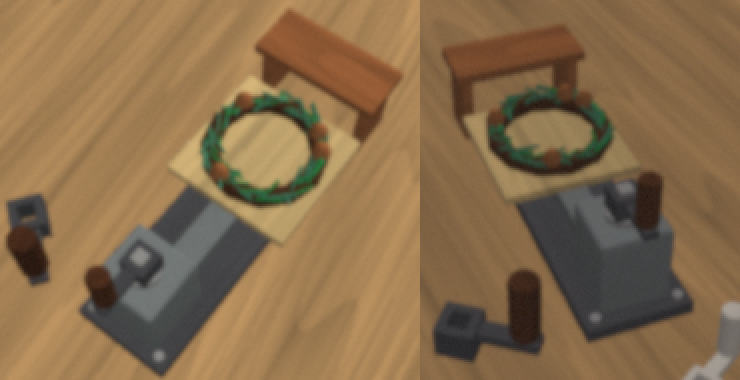

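The crop shows a dark crank seated on the steel square shaft. Shaft top is at scene (270.5,263.5) and side (364,223); the grip is at scene (250.5,278.5) and side (374.5,231). Next I triangulate these, plus the plate and shelf corners.

```bash
python3 - <<'E'
from h import *
np.set_printoptions(precision=4,suppress=True)
A,B=P('scene'),P('side')
for n,u,v in [('shaft',(270.5,263.5),(364,223)),('grip',(250.5,278.5),(374.5,231)),('plateL',(285,219),(302.5,231)),('plateB',(340.5,256.5),(370,212.5)),('plateT',(326,173),(281.5,189)),
 ('ledL',(328.5,158.5),(275,168)),('ledT',(345,140),(272,156.5)),('ledR',(401,172.5),(334,142.5)),('ledB',(388.5,191),(341.5,155))]:
    X=tri([(A,u),(B,v)]);print(n,X,proj(A,X)[0]-u,proj(B,X)[0]-v)
print(atz(A,(270.5,263.5),.158),atz(B,(364,223),.158),atz(A,(250.5,278.5),.184),atz(B,(374.5,231),.184))
E
```

```text
shaft [ 0.5682 -0.0937  0.1581] [0.025 0.346] [-0.2801 -0.1906]
grip [ 0.5595 -0.1476  0.1814] [0.0317 0.549 ] [-0.4488 -0.2922]
plateL [0.4946 0.0623 0.0422] [-0.0237 -0.2548] [0.2126 0.1672]
plateB [0.6693 0.0386 0.0527] [0.0122 0.1242] [-0.0986 -0.0668]
plateT [0.5147 0.2383 0.0463] [-0.0018 -0.0195] [0.0149 0.0134]
ledL [0.5109 0.254  0.1009] [-0.2485 -2.3148] [1.7208 1.587 ]
ledT [0.524  0.3233 0.1   ] [0.0764 0.9673] [-0.6766 -0.6815]
ledR [0.7009 0.2949 0.11  ] [0.0687 0.8803] [-0.5949 -0.537 ]
ledB [0.6949 0.2354 0.1023] [-0.0139 -0.1482] [0.1045 0.0876]
[ 0.5677 -0.0931  0.158 ] [ 0.5685 -0.0944  0.158 ] [ 0.5596 -0.1473  0.184 ] [ 0.5581 -0.1513  0.184 ]
```

Call:
move_arm(
  series=[
    [[0, 0, 0, 12, -20, 14, 100], [0, 0, 0, 16, -24, 14, 100], [0, 0, 0, 16, -24, 14, 100], [0, 0, 0, 16, -24, 14, 100], [0, 0, 0, 16, -24, 14, 100], [0, 0, 0, 16, -24, 14, 100], [0, 0, 0, 16, -24, 14, 100], [0, 0, 0, 16, -24, 14, 100], [0, 0, 0, 16, -24, 14, 100], [0, 0, 0, 16, -24, 14, 100], [0, 0, 0, 16, -24, 14, 100], [0, 0, 0, 16, -24, 14, 100], [0, 0, 0, 16, -24, 0, 100], [0, 0, 0, 16, -24, 0, 100], [0, 0, 0, 16, -24, 0, 100], [0, 0, 0, 10, -14, 0, 100], [0, 0, 0, 0, 0, 0, 100], [0, 0, 0, 0, 0, 0, 100]],
  ],
)

```text
clock: 2.3
tcp_pos: [0.4472, 0.248, 0.3993]
tcp_rot: [3.141, -0.0, 2.826]
contact_force: [-0.6, 0.7, -0.6]
width: 0.0856
gripper_force: 0.0
```

```bash
python3 - <<'E'
from h import *
np.set_printoptions(precision=3,suppress=True)
im,par=shot('wrist','w1.png');c,d=ray(par,(320,200));print(c,d,par[0])
np.save('w1.npy',np.array([par[1],par[2]]))
for X in [(.568,-.0937,.158),(.56,-.1476,.184),(.593,.135,.055),(.608,.277,.105)]: print(proj(par,X))
for l in ['crank_grip','lift_plate','ledge_top']: print(l,[(np.round(o['box']),round(o['conf'],2)) for o in finder.look_for(l,'wrist')])
E
```

```text
[0.368 0.273 0.543] [ 0.298 -0.109 -0.948] [[336.119   0.    324.224]
 [  0.    336.119 201.802]
 [  0.      0.      1.   ]]
[[115.37  321.245]]
[[ 64.078 340.157]]
[[285.917 254.976]]
[[377.722 252.767]]
crank_grip [(array([ 90., 327., 106.,  73.]), 0.93), (array([ 90., 190.,  93.,  94.]), 0.71), (array([ 83., 308.,  45.,  64.]), 0.66)]
lift_plate [(array([283., 246., 133., 117.]), 0.89)]
ledge_top [(array([373., 242.,  76., 131.]), 0.79), (array([ 90., 328., 106.,  70.]), 0.27)]
```

View pics/w1.png

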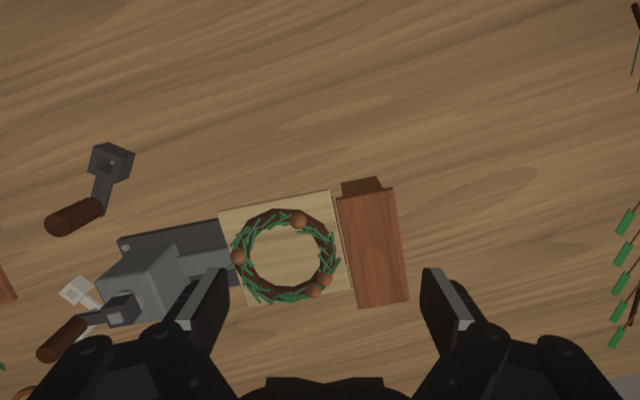

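The wrist view shows the plate at (283,250), the wreath on it and the shelf (337,198)-(409,301). The seated crank's hub is at (118,308) and its grip at (62,340), and the loose crank is upper left. I fit one model to all corners.

```bash
cat > fit.py <<'E'
from h import *
from scipy.optimize import least_squares
def model(p):
    x,y,yaw,zp,zl=p;c,s=np.cos(yaw),np.sin(yaw)
    q=lambda u,v,z:(x+c*u-s*v,y+s*u+c*v,z)
    D={'S':q(0,0,.158)}
    for k,(u,v) in dict(a=(-.09,.14),b=(.09,.14),c=(-.09,.32),d=(.09,.32)).items(): D['p'+k]=q(u,v,zp)
    for k,(u,v) in dict(a=(-.09,.328),b=(.09,.328),c=(-.09,.408),d=(.09,.408)).items(): D['l'+k]=q(u,v,zl)
    return D
def fit(obs):
    def r(p):
        D=model(p);return np.concatenate([(proj(par,D[k])[0]-uv)for par,o in obs for k,uv in o.items()])
    s=least_squares(r,[.568,-.094,-.1,.055,.108],loss='soft_l1',f_scale=1);return s.x,r(s.x)
E
python3 - <<'E'
from fit import *
np.set_printoptions(precision=4,suppress=True)
A,B=P('scene'),P('side');w=np.load('w1.npy');W=(P('wrist')[0],w[0],w[1])
oA=dict(S=(270.5,263.5),pa=(285,219),pb=(340.5,256.5),pc=(326,173),pd=(380,207.5),la=(328.5,158.5),lb=(388.5,191),lc=(345,140),ld=(401,172.5))
oB=dict(S=(364,223),pa=(302.5,231),pb=(370,212.5),pc=(281.5,189),la=(275,168),lc=(272,156.5),ld=(334,142.5),lb=(341.5,155))
oW=dict(S=(123,310),pa=(219,211),pc=(331,191),pd=(349,295),la=(337,198),lc=(392,188),ld=(409,301),lb=(358,309))
for o in ([(A,oA),(B,oB),(W,oW)],[(A,oA),(B,oB)],[(A,oA),(W,oW)],[(B,oB),(W,oW)]):
    x,r=fit(o);print(x)
    if len(o)==3:print(r.reshape(-1,2))
E
```

```text
[ 0.5653 -0.0917 -0.1167  0.0486  0.104 ]
[[-0.5841 -1.0864]
 [-1.9109 -0.5855]
 [ 0.2018  1.6942]
 [-0.7628 -0.3204]
 [ 0.8885 -0.3952]
 [-0.9216 -0.1137]
 [-2.6562  2.5496]
 [ 0.1078 -0.2685]
 [ 1.406   0.2324]
 [-1.9605 -0.2968]
 [ 0.0137 -0.4455]
 [ 0.7408  1.3856]
 [-0.3106 -0.1957]
 [ 4.1819  2.0963]
 [-1.0936 -1.9812]
 [-1.5561 -0.1592]
 [ 1.5453  1.8459]
 [-7.3023  9.2989]
 [-1.0312  1.0712]
 [-0.4301 -0.7011]
 [ 1.8238 -5.5873]
 [ 0.0366  2.8498]
 [ 2.7107  1.8271]
 [ 1.1541 -0.8599]
 [ 0.6437 -0.1058]]
[ 0.5674 -0.0916 -0.1113  0.0482  0.1053]
[ 0.5645 -0.0916 -0.1192  0.0484  0.1033]
[ 0.5629 -0.0918 -0.1229  0.0501  0.1039]
```

Call:
move_arm(
  series=[
    [[0, 0, 0, 8, -28, 0, 100], [0, 0, 0, 8, -28, 0, 100], [0, 0, 0, 8, -28, 0, 100], [0, 0, 0, 8, -28, 0, 100], [0, 0, 0, 8, -28, 0, 100], [0, 0, 0, 8, -28, 0, 100], [0, 0, 0, 8, -28, 0, 100], [0, 0, 0, 8, -28, 0, 100], [0, 0, 0, 8, -28, 0, 100], [0, 0, 0, 8, -28, 0, 100], [0, 0, 0, 8, -28, 0, 100], [0, 0, 0, 8, -28, 0, 100], [0, 0, 0, 8, -28, 0, 100], [0, 0, 0, 8, -28, -25, 100], [0, 0, 0, 0, -2, -25, 100], [0, 0, 0, 0, -2, -25, 100], [0, 0, 0, 0, 0, -25, 100], [0, 0, 0, 0, 0, -25, 100], [0, 0, 0, 0, 0, 0, 100], [0, 0, 0, 0, 0, 0, 100]],
  ],
)

```text
clock: 4.5
tcp_pos: [0.5594, -0.1475, 0.2748]
tcp_rot: [3.142, -0.0, 2.828]
contact_force: [0.3, -0.7, -0.7]
width: 0.0858
gripper_force: 0.0
```

```bash
python3 - <<'E'
from h import *
np.set_printoptions(precision=3,suppress=True)
o=readout.get_obs();print(o['tcp_pos'],o['tcp_rot'],o['qpos'])
im,par=shot('wrist','w2.png')
np.save('w2.npy',np.array([par[1],par[2]]))
for X in [(.568,-.0937,.158),(.5595,-.1476,.214),(.5595,-.1476,.184),o['tcp_pos']]: print(proj(par,X))
for l in ['crank_grip']: print(l,[(np.round(o['box']),round(o['conf'],2)) for o in finder.look_for(l,'wrist')])
E
```

```text
[ 0.559 -0.147  0.275] [ 3.142 -0.     2.828] [-0.31   0.338  1.712  0.     1.091 -1.567]
[[391.535 185.673]]
[[324.756 221.933]]
[[324.651 206.568]]
[[325.313 269.289]]
crank_grip [(array([360., 192., 110.,  90.]), 0.83), (array([247., 212.,  64.,  86.]), 0.82), (array([299.,  30.,  56.,  57.]), 0.69)]
```

View pics/w2.png

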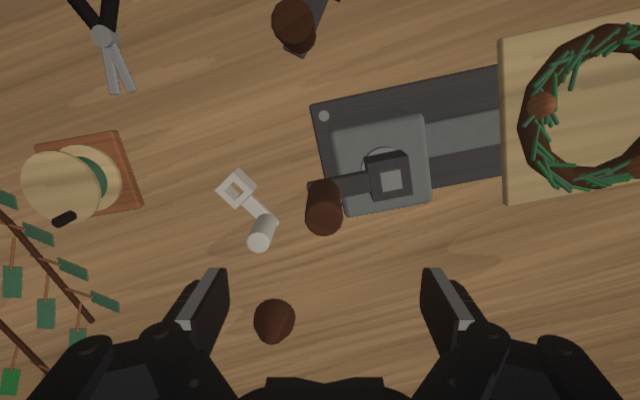

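The wrist view puts the shaft top at (392,181) and the grip top at ~(323,217), about 4 px from prediction. That is roughly 3 mm farther along +x, so I correct for it, descend and grip.

Call:
move_arm(
  series=[
    [[0, 0, 0, 1, -1, -20, 100], [0, 0, 0, 1, 0, -20, 100], [0, 0, 0, 0, 0, -20, 100], [0, 0, 0, 0, 0, -20, 100], [0, 0, 0, 0, 0, -15, 100], [0, 0, 0, 0, 0, -10, 100], [0, 0, 0, 0, 0, 0, 60], [0, 0, 0, 0, 0, 0, 40], [0, 0, 0, 0, 0, 0, 20], [0, 0, 0, 0, 0, 0, 15], [0, 0, 0, 0, 0, 0, 15], [0, 0, 0, 0, 0, 0, 15], [0, 0, 0, 0, 0, 0, 15]],
  ],
  force=30,
)

```text
clock: 5.9
tcp_pos: [0.5617, -0.1492, 0.1699]
tcp_rot: [-3.142, 0.001, 2.827]
contact_force: [0.1, -2.1, 5.3]
width: 0.0254
gripper_force: 31.5
```

```bash
python3 - <<'E'
from h import *
np.set_printoptions(precision=4,suppress=True)
w=np.load('w2.npy');W=(P('wrist')[0],w[0],w[1])
S=atz(W,(392,181),.158);G=atz(W,(323,217),.214);print(S,G)
o=readout.get_obs();print(o['tcp_pos'],o['contact_force'])
c=np.array([.5695,-.094]);t=np.array(o['tcp_pos'][:2]);print(np.linalg.norm(t-c),np.degrees(np.arctan2(*(t-c)[::-1])))
E
```

```text
[ 0.5643 -0.0924  0.158 ] [ 0.5558 -0.1476  0.214 ]
[ 0.5617 -0.1492  0.1699] [ 0.1396 -2.1033  5.3192]
0.055734981484126714 -98.06756399968938
```

Correction: image-up in the wrist view is -x, so my 3 mm shift went the wrong way. It only moves the grip along the flat pads, so the hold is fine. I crank with relative circular steps of 18° at 55 mm radius, starting from -99°, and begin with a short test.

Call:
move_arm(
  series=[
    [[0, 0, 0, -16.4, 5.3, 0, 15], [0, 0, 0, -13.9, 10.1, 0, 15], [0, 0, 0, -10.1, 13.9, 0, 15], [0, 0, 0, -5.3, 16.4, 0, 15]],
  ],
  force=20,
)

```text
clock: 6.3
tcp_pos: [0.5136, -0.1037, 0.1699]
tcp_rot: [-3.14, -0.002, 2.827]
contact_force: [-6.5, -3.5, 11.0]
width: 0.0254
gripper_force: 31.9
```

Call:
move_arm(
  series=[
    [[0, 0, 0, 0, 17.2, 0, 15]],
  ],
)

```text
clock: 6.4
tcp_pos: [0.5133, -0.0859, 0.1698]
tcp_rot: [-3.141, -0.002, 2.826]
contact_force: [-7.0, -1.4, 13.1]
width: 0.0249
gripper_force: 32.2
```

Call:
move_arm(
  series=[
    [[0, 0, 0, 5.3, 16.4, 0, 15], [0, 0, 0, 10.1, 13.9, 0, 15], [0, 0, 0, 13.9, 10.1, 0, 15], [0, 0, 0, 16.4, 5.3, 0, 15], [0, 0, 0, 17.2, 0, 0, 15], [0, 0, 0, 16.4, -5.3, 0, 15], [0, 0, 0, 13.9, -10.1, 0, 15], [0, 0, 0, 10.1, -13.9, 0, 15], [0, 0, 0, 5.3, -16.4, 0, 15], [0, 0, 0, 0, -17.2, 0, 15], [0, 0, 0, -5.3, -16.4, 0, 15], [0, 0, 0, -10.1, -13.9, 0, 15], [0, 0, 0, -13.9, -10.1, 0, 15], [0, 0, 0, -16.4, -5.3, 0, 15], [0, 0, 0, -17.2, 0, 0, 15]],
  ],
)

```text
clock: 7.9
tcp_pos: [0.5616, -0.1493, 0.1699]
tcp_rot: [3.141, 0.002, 2.826]
contact_force: [3.6, 8.4, 4.1]
width: 0.0255
gripper_force: 31.2
```

```bash
python3 - <<'E'
from h import *
im,par=shot('side','s1.png');np.save('x.npy',0)
b=cv2.imread('pics/side0.png')[120:260,250:410]
cv2.imwrite('pics/cmp1.png',np.hstack([cv2.resize(x,(400,350),interpolation=3) for x in (b,im[120:260,250:410,::-1])]))
E
```

```text
(no output)
```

View pics/cmp1.png

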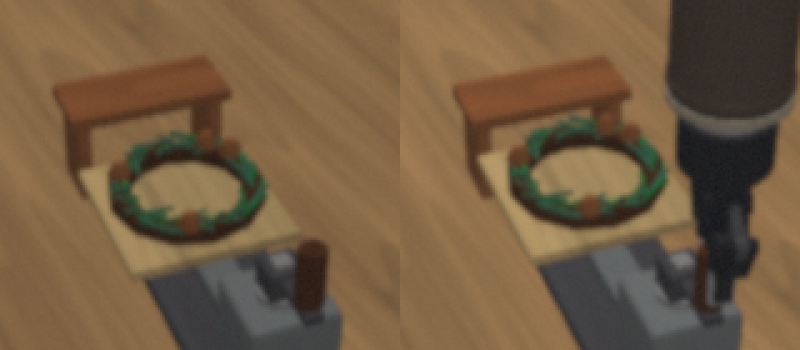

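After one turn the plate's left corner rose from (80,168) to (78,153) in the crop, about 6 px for 20 mm, and the crank is still seated. I do another turn, then half a turn more.

Call:
move_arm(
  series=[
    [[0, 0, 0, -16.4, 5.3, 0, 15], [0, 0, 0, -13.9, 10.1, 0, 15], [0, 0, 0, -10.1, 13.9, 0, 15], [0, 0, 0, -5.3, 16.4, 0, 15], [0, 0, 0, 0, 17.2, 0, 15], [0, 0, 0, 5.3, 16.4, 0, 15], [0, 0, 0, 10.1, 13.9, 0, 15], [0, 0, 0, 13.9, 10.1, 0, 15], [0, 0, 0, 16.4, 5.3, 0, 15], [0, 0, 0, 17.2, 0, 0, 15], [0, 0, 0, 16.4, -5.3, 0, 15], [0, 0, 0, 13.9, -10.1, 0, 15], [0, 0, 0, 10.1, -13.9, 0, 15], [0, 0, 0, 5.3, -16.4, 0, 15], [0, 0, 0, 0, -17.2, 0, 15], [0, 0, 0, -5.3, -16.4, 0, 15], [0, 0, 0, -10.1, -13.9, 0, 15], [0, 0, 0, -13.9, -10.1, 0, 15], [0, 0, 0, -16.4, -5.3, 0, 15], [0, 0, 0, -17.2, 0, 0, 15]],
  ],
)

```text
clock: 9.95
tcp_pos: [0.5616, -0.1493, 0.1699]
tcp_rot: [3.141, 0.002, 2.826]
contact_force: [3.2, 7.6, 3.9]
width: 0.025
gripper_force: 31.2
```

Call:
move_arm(
  series=[
    [[0, 0, 0, -16.4, 5.3, 0, 15], [0, 0, 0, -13.9, 10.1, 0, 15], [0, 0, 0, -10.1, 13.9, 0, 15], [0, 0, 0, -5.3, 16.4, 0, 15], [0, 0, 0, 0, 17.2, 0, 15], [0, 0, 0, 5.3, 16.4, 0, 15], [0, 0, 0, 10.1, 13.9, 0, 15], [0, 0, 0, 13.9, 10.1, 0, 15], [0, 0, 0, 16.4, 5.3, 0, 15], [0, 0, 0, 17.2, 0, 0, 15], [0, 0, 0, 0, 0, 0, 15], [0, 0, 0, 0, 0, 0, 15]],
  ],
)

```text
clock: 11.15
tcp_pos: [0.5798, -0.0403, 0.1699]
tcp_rot: [3.141, 0.002, 2.827]
contact_force: [2.5, 1.0, 8.0]
width: 0.0251
gripper_force: 31.6
```

```bash
python3 - <<'E'
from h import *
a,_=shot('side');b,_=shot('scene');o=readout.get_obs();print(o['tcp_pos'],o['contact_force'])
a=cv2.resize(a[125:245,260:380],(400,400),interpolation=3);b=cv2.resize(b[130:250,285:405],(400,400),interpolation=3)
cv2.imwrite('pics/c2.png',np.hstack([a,b])[:,:,::-1])
E
```

```text
[ 0.57948063 -0.04022902  0.16997699] [2.03242229 2.10585515 6.34056111]
```

View pics/c2.png

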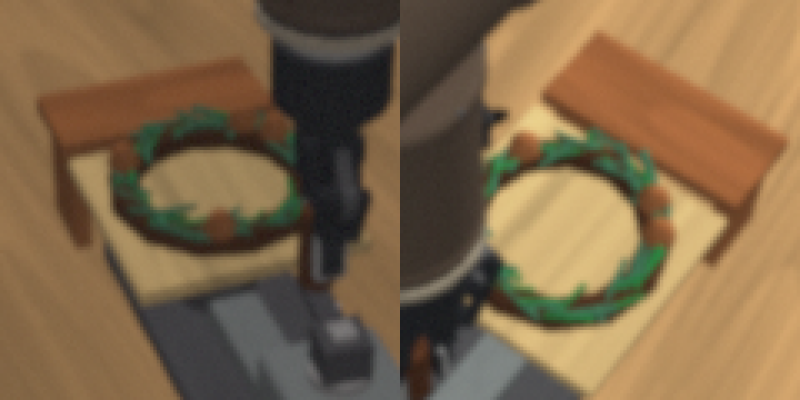

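Now, at 2.5 turns, the plate should be near 105 mm, and it looks close to shelf level but slightly low. I let go, rise, and take a wrist stereo pair over the gap.

Call:
move_arm(
  series=[
    [[0, 0, 0, 0, 0, 0, 60], [0, 0, 0, 0, 0, 0, 100], [0, 0, 0, 0, 0, 0, 100], [0, 0, 0, 0, 0, 0, 100], [0, 0, 0, 0, 0, 0, 100], [0, 0, 0, 0, 0, 20, 100], [0, 0, 0, 0, 0, 25, 100], [0, 0, 0, 0, 0, 25, 100], [0, 0, 0, 0, 0, 25, 100], [0, 0, 0, 0, 10, 15, 100], [0, 0, 0, 0, 25, 0, 100], [0, 0, 0, 0, 25, 0, 100], [0, 0, 0, 0, 25, 0, 100], [0, 0, 0, 0, 25, 0, 100], [0, 0, 0, 0, 25, 0, 100], [0, 0, 0, 0, 0, 0, 100], [0, 0, 0, 0, 0, 0, 100], [0, 0, 0, 0, 0, 0, 100]],
  ],
)

```text
clock: 13.05
tcp_pos: [0.5784, 0.094, 0.2792]
tcp_rot: [-3.141, -0.0, 2.827]
contact_force: [0.5, -0.2, -0.1]
width: 0.0856
gripper_force: 0.0
```

```bash
python3 - <<'E'
from h import *
im,par=shot('wrist','v1.png');np.save('v1.npy',np.array([par[1],par[2]]));print(readout.get_obs()['tcp_pos'])
E
```

```text
[0.57841791 0.09386134 0.27927349]
```

Call:
move_arm(
  series=[
    [[0, 0, 0, 0, 20, 0, 100], [0, 0, 0, 0, 25, 0, 100], [0, 0, 0, 0, 25, 0, 100], [0, 0, 0, 0, 25, 0, 100], [0, 0, 0, 0, 25, 0, 100], [0, 0, 0, 0, 25, 0, 100], [0, 0, 0, 0, 25, 0, 100], [0, 0, 0, 0, 25, 0, 100], [0, 0, 0, 0, 25, 0, 100], [0, 0, 0, 0, 20, 0, 100], [0, 0, 0, 0, 0, 0, 100], [0, 0, 0, 0, 0, 0, 100], [0, 0, 0, 0, 0, 0, 100]],
  ],
)

```text
clock: 14.4
tcp_pos: [0.5786, 0.3337, 0.2792]
tcp_rot: [-3.141, -0.0, 2.826]
contact_force: [-0.5, 0.1, -0.6]
width: 0.0855
gripper_force: 0.0
```

```bash
python3 - <<'E'
from h import *
im,par=shot('wrist','v2.png');np.save('v2.npy',np.array([par[1],par[2]]));print(readout.get_obs()['tcp_pos'])
a=cv2.imread('pics/v1.png');b=cv2.imread('pics/v2.png')
cv2.imwrite('pics/v12.png',np.hstack([a[:,240:640],b[:,0:400]]))
E
```

```text
[0.57861588 0.3336434  0.27934569]
```

View pics/v12.png

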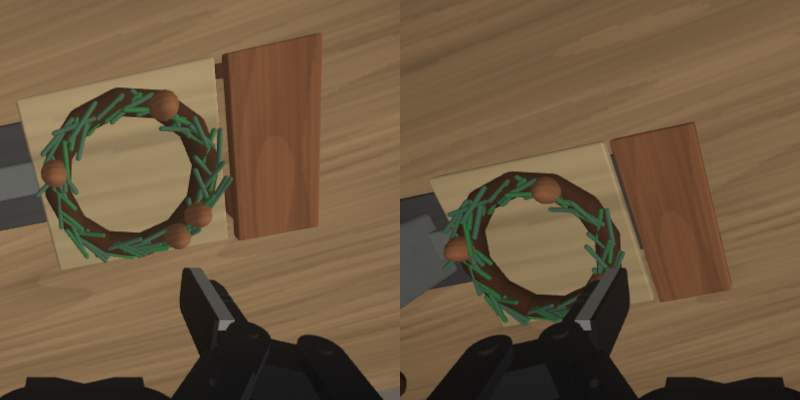

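Both views show the plate and shelf corners well. In v1 the plate's far corners are (453,57) and (469,238), and the shelf's are (469,54), (561,34), (558,227) and (479,239). I refine them to sub-pixel and triangulate.

```bash
cat > c.py <<'E'
from fit import *
np.set_printoptions(precision=4,suppress=True)
def refine(fn,d,win=4):
    g=cv2.cvtColor(cv2.imread('pics/'+fn),cv2.COLOR_BGR2GRAY)
    p=np.array(list(d.values()),np.float32).reshape(-1,1,2)
    q=cv2.cornerSubPix(g,p.copy(),(win,win),(-1,-1),(3,50,.01)).reshape(-1,2)
    return dict(zip(d,q))
K=P('wrist')[0]
ld=lambda n:(K,*np.load(n+'.npy'))
E
python3 - <<'E'
from c import *
g1=dict(pa=(258,101),pc=(453,57),pd=(469,238),pb=(302,270),la=(469,54),lc=(561,34),ld=(558,227),lb=(479,239))
g2=dict(pa=(31,179),pc=(203,143),la=(211,139),lc=(294,123),ld=(331,290),lb=(260,301))
A,B=ld('v1'),ld('v2');r1,r2=refine('v1.png',g1),refine('v2.png',g2)
for k in g2:
    for a,b in ((g1[k],g2[k]),(r1[k],r2[k])):
        X=tri([(A,a),(B,b)]);print(k,np.array(a),np.array(b),X,proj(A,X)[0]-a)
for a,b in ((g1,g2),(r1,r2)):
    x,r=fit([(A,a),(B,b)]);print(x,r.reshape(-1,2).round(1).tolist())
a=cv2.imread('pics/v1.png');b=cv2.imread('pics/v2.png')
z=lambda im,x,y,w:cv2.resize(im[y:y+60,x:x+w],None,fx=5,fy=5,interpolation=cv2.INTER_CUBIC)
cv2.imwrite('pics/z.png',np.vstack([np.hstack([z(a,430,30,50),z(a,520,10,50),z(a,450,210,50)]),np.hstack([z(b,185,115,50),z(b,270,95,50),z(b,235,265,50)])]))
E
```

```text
pa [258 101] [ 31 179] [0.4912 0.0582 0.1021] [-0.1322 -0.3534]
pa [256.668  100.7393] [ 28.7589 179.6334] [0.4909 0.0575 0.1039] [-0.0387 -0.1025]
pc [453  57] [203 143] [0.5105 0.2345 0.1033] [0.1164 0.5738]
pc [452.6626  56.854 ] [201.6148 141.8501] [0.5097 0.234  0.104 ] [-0.0244 -0.124 ]
la [469  54] [211 139] [0.5107 0.2456 0.1098] [-0.2165 -1.2189]
la [469.  54.] [208.5257 141.448 ] [0.5112 0.244  0.1138] [-0.0733 -0.3976]
lc [561  34] [294 123] [0.5203 0.3232 0.1078] [-0.0362 -0.279 ]
lc [561.364   32.5427] [293.867  121.4968] [0.5191 0.3236 0.1079] [-0.0557 -0.4434]
ld [558 227] [331 290] [0.6982 0.3019 0.1107] [-0.1162 -0.2556]
ld [557.287  226.2012] [330.2801 288.858 ] [0.6971 0.3015 0.1102] [-0.2031 -0.4511]
lb [479 239] [260 301] [0.6871 0.2241 0.1106] [0.0043 0.0113]
lb [478.8346 240.2923] [260.1135 301.8633] [0.6884 0.2238 0.1105] [-0.0454 -0.1187]
[ 0.5651 -0.0919 -0.109   0.1009  0.108 ] [[-1.2, -0.3], [0.8, 0.1], [-1.1, 1.0], [-0.9, -0.1], [-2.9, 0.3], [0.4, -0.7], [0.2, -1.2], [-0.4, 1.5], [-0.1, 0.0], [2.0, -1.5], [-0.4, 1.9], [0.2, -0.1], [1.9, -1.1], [1.6, 0.8]]
[ 0.5649 -0.0928 -0.1075  0.1018  0.1093] [[-1.2, -0.1], [0.3, -0.2], [-0.0, 0.5], [-1.0, 0.6], [-3.5, -0.2], [-0.1, -0.1], [1.0, -0.4], [-0.4, 0.4], [0.3, -0.4], [1.9, -0.5], [0.5, -0.7], [-1.0, 1.1], [1.9, 0.3], [0.5, 0.3]]
```

View pics/z.png

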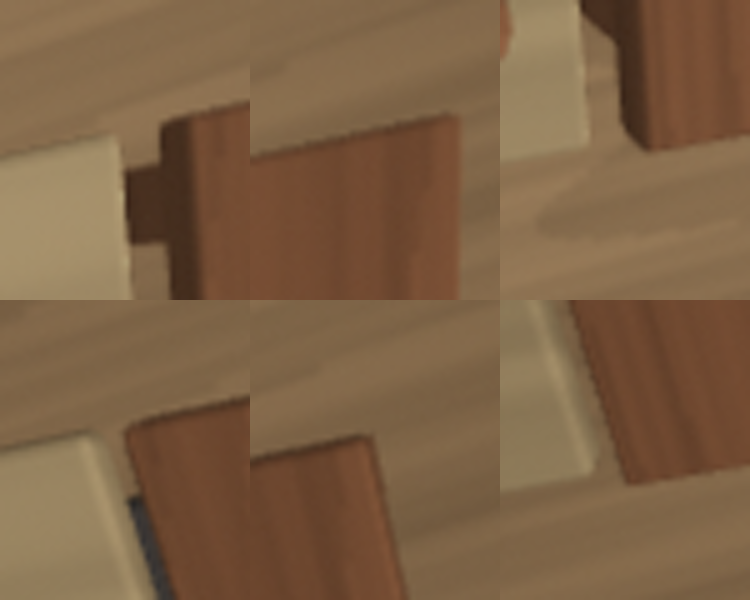

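```bash
python3 - <<'E'
from c import *
A,B=ld('v1'),ld('v2')
g1=dict(pc=(453.8,57.6),pd=(467.6,239.6),la=(468.6,53.2),lb=(480.4,240),lc=(561.6,33.2),ld=(557.3,226.5))
g2=dict(pc=(202.6,141.4),pd=(251.4,300),la=(210.4,140.6),lb=(260.4,301.8),lc=(294.4,122.2),ld=(330.3,289.5))
for k in g2:
    X=tri([(A,g1[k]),(B,g2[k])]);print(k,X,proj(A,X)[0]-g1[k])
E
```

```text
pc [0.5101 0.2349 0.1037] [-0.1374 -0.7136]
pd [0.6857 0.214  0.1071] [-0.1703 -0.4624]
la [0.5109 0.2449 0.111 ] [-0.0122 -0.0656]
lb [0.6875 0.2248 0.1121] [-0.0682 -0.1778]
lc [0.5197 0.3238 0.1077] [-0.0432 -0.3379]
ld [0.6975 0.3014 0.1106] [-0.1257 -0.2775]
```

The plate is at ~105 mm, which matches the turn count, and the shelf is at ~110.5 mm. That leaves about 5.5 mm, or 99°, so I go back, regrasp and turn.

Call:
move_arm(
  series=[
    [[0, 0, 0, 0, -15, 0, 100], [0, 0, 0, 0, -28, 0, 100], [0, 0, 0, 0, -30, 0, 100], [0, 0, 0, 0, -30, 0, 100], [0, 0, 0, 0, -30, 0, 100], [0, 0, 0, 0, -30, 0, 100], [0, 0, 0, 0, -30, 0, 100], [0, 0, 0, 0, -30, 0, 100], [0, 0, 0, 0, -30, 0, 100], [0, 0, 0, 0, -30, 0, 100], [0, 0, 0, 0, -30, 0, 100], [0, 0, 0, 0, -30, 0, 100], [0, 0, 0, -2, -30, 0, 100], [0, 0, 0, 0, 0, -20, 100], [0, 0, 0, 0, 0, -25, 100], [0, 0, 0, 0, 0, -25, 100], [0, 0, 0, 0, 0, -20, 100], [0, 0, 0, 0, 0, -15, 100], [0, 0, 0, 0, 0, -4, 100], [0, 0, 0, 0, 0, 0, 100]],
  ],
)

```text
clock: 16.45
tcp_pos: [0.5759, -0.039, 0.1702]
tcp_rot: [-3.141, -0.001, 2.826]
contact_force: [-0.3, -0.6, 0.2]
width: 0.0852
gripper_force: 0.0
```

Call:
move_arm(
  series=[
    [[0, 0, 0, 0, 0, 0, 60], [0, 0, 0, 0, 0, 0, 40], [0, 0, 0, 0, 0, 0, 20], [0, 0, 0, 0, 0, 0, 15], [0, 0, 0, 0, 0, 0, 15], [0, 0, 0, 0, 0, 0, 15], [0, 0, 0, 0, 0, 0, 15]],
  ],
  force=20,
)

```text
clock: 17.15
tcp_pos: [0.5766, -0.0386, 0.1706]
tcp_rot: [-3.141, 0.0, 2.827]
contact_force: [-0.9, -3.7, 5.3]
width: 0.0255
gripper_force: 22.4
```

Gripped. I turn 99° clockwise, let go, rise, and measure again.

Call:
move_arm(
  series=[
    [[0, 0, 0, 16.4, -5.3, 0, 15], [0, 0, 0, 13.9, -10.1, 0, 15], [0, 0, 0, 10.1, -13.9, 0, 15], [0, 0, 0, 5.3, -16.4, 0, 15], [0, 0, 0, 0, -17.2, 0, 15], [0, 0, 0, -0.7, -8.6, 0, 15], [0, 0, 0, 0, 0, 0, 15], [0, 0, 0, 0, 0, 0, 15], [0, 0, 0, 0, 0, 0, 60], [0, 0, 0, 0, 0, 0, 100], [0, 0, 0, 0, 0, 0, 100], [0, 0, 0, 0, 0, 0, 100], [0, 0, 0, 0, 0, 0, 100], [0, 0, 0, 0, 0, 20, 100], [0, 0, 0, 0, 0, 25, 100], [0, 0, 0, 0, 0, 25, 100], [0, 0, 0, 0, 0, 25, 100], [0, 0, 0, 0, 0, 15, 100]],
  ],
)

```text
clock: 18.95
tcp_pos: [0.622, -0.1099, 0.2824]
tcp_rot: [3.141, 0.002, 2.827]
contact_force: [0.2, -0.4, 0.4]
width: 0.0851
gripper_force: 0.0
```

Call:
move_arm(
  series=[
    [[0, 0, 0, -4, 15, 0, 100], [0, 0, 0, -4, 25, 0, 100], [0, 0, 0, -4, 25, 0, 100], [0, 0, 0, -4, 25, 0, 100], [0, 0, 0, -4, 25, 0, 100], [0, 0, 0, -4, 25, 0, 100], [0, 0, 0, -4, 25, 0, 100], [0, 0, 0, -4, 25, 0, 100], [0, 0, 0, -4, 15, 0, 100], [0, 0, 0, -4, 0, 0, 100], [0, 0, 0, 0, 0, 0, 100], [0, 0, 0, 0, 0, 0, 100], [0, 0, 0, 0, 0, 0, 100]],
  ],
)

```text
clock: 20.25
tcp_pos: [0.5816, 0.0943, 0.2802]
tcp_rot: [-3.141, 0.0, 2.826]
contact_force: [-1.0, -0.2, 0.1]
width: 0.0855
gripper_force: 0.0
```

```bash
python3 - <<'E'
from h import *
im,par=shot('wrist','v3.png');np.save('v3.npy',np.array([par[1],par[2]]));print(readout.get_obs()['tcp_pos'])
E
```

```text
[0.58164668 0.09437497 0.28027751]
```

Call:
move_arm(
  series=[
    [[0, 0, 0, 0, 20, 0, 100], [0, 0, 0, 0, 25, 0, 100], [0, 0, 0, 0, 25, 0, 100], [0, 0, 0, 0, 25, 0, 100], [0, 0, 0, 0, 25, 0, 100], [0, 0, 0, 0, 25, 0, 100], [0, 0, 0, 0, 25, 0, 100], [0, 0, 0, 0, 25, 0, 100], [0, 0, 0, 0, 25, 0, 100], [0, 0, 0, 0, 20, 0, 100], [0, 0, 0, 0, 0, 0, 100], [0, 0, 0, 0, 0, 0, 100], [0, 0, 0, 0, 0, 0, 100]],
  ],
)

```text
clock: 21.6
tcp_pos: [0.5816, 0.3343, 0.2802]
tcp_rot: [-3.141, -0.0, 2.826]
contact_force: [-0.1, 0.1, -0.1]
width: 0.0857
gripper_force: 0.0
```

```bash
python3 - <<'E'
from c import *
im,par=shot('wrist','v4.png');np.save('v4.npy',np.array([par[1],par[2]]));print(readout.get_obs()['tcp_pos'])
s,_=shot('side','s4.png')
D=dict(pc=(.5101,.2349,.1105),pd=(.6857,.214,.1105),la=(.5109,.2449,.1105),lb=(.6875,.2248,.1105))
tiles=[]
for n in('v3','v4'):
    a=cv2.imread(f'pics/{n}.png');row=[]
    for k1,k2 in(('pc','la'),('pd','lb')):
        m=(proj(ld(n),D[k1])[0]+proj(ld(n),D[k2])[0])/2;x,y=(m-25).round().astype(int)
        print(n,k1,x,y);row.append(cv2.resize(a[y:y+50,x:x+50],(270,270),interpolation=2))
    tiles.append(np.hstack(row))
z=np.vstack(tiles)
sd=cv2.resize(s[140:260,300:400,::-1],(260,312),interpolation=2);sd=cv2.copyMakeBorder(sd,0,540-312,0,0,0)
cv2.imwrite('pics/z2.png',np.hstack([z,sd]))
E
```

```text
[0.5816 0.3342 0.2803]
v3 pc 436 26
v3 pd 448 212
v4 pc 179 114
v4 pd 229 274
```

View pics/z2.png

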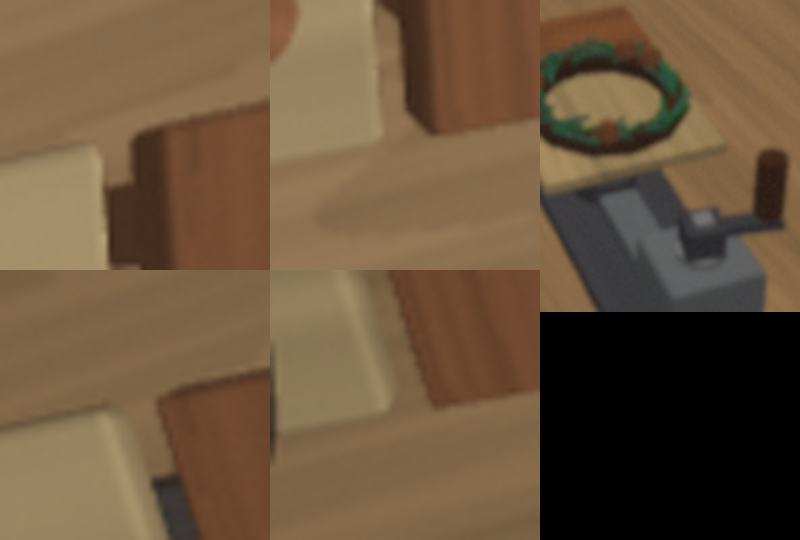

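The crank is still seated, with hub and shaft visible in the side tile, and released. To pin the height difference down better, I locate the edges by averaged gradients on a metric warp in both views.

```bash
python3 - <<'E'
from c import *
from scipy.ndimage import gaussian_filter1d
from scipy.signal import find_peaks
x0,y0,yaw=.565,-.0925,-.110
c,s=np.cos(yaw),np.sin(yaw)
v=np.arange(.30,.345,.00025)
def prof(n,us,z=.110):
    im=cv2.imread(f'pics/{n}.png').astype(np.float32);U,V=np.meshgrid(us,v)
    X=np.stack([x0+c*U-s*V,y0+s*U+c*V,np.full_like(U,z)],-1)
    uv=proj(ld(n),X).astype(np.float32).reshape(*U.shape,2)
    return cv2.remap(im,uv[...,0],uv[...,1],cv2.INTER_CUBIC).mean(1)
for us in (np.arange(-.083,-.065,.001),np.arange(.065,.083,.001)):
  for n in ('v1','v2','v3','v4'):
    p=gaussian_filter1d(prof(n,us),2,axis=0);g=np.gradient(p.sum(1))
    k,_=find_peaks(abs(g),height=2.5);C=ld(n);R=cv2.Rodrigues(C[1])[0];cam=-R.T@C[2]
    cv_=-s*(cam[0]-x0)+c*(cam[1]-y0)
    print(n,'cam v,z',cv_.round(4),cam[2].round(4),[(round(v[i]*1000,1),round(float(g[i]),1)) for i in k])
E
```

```text
v1 cam v,z 0.2032 0.4227 [(np.float64(315.0), 2.6), (np.float64(317.0), -34.8), (np.float64(323.5), -8.5), (np.float64(329.0), 9.9)]
v2 cam v,z 0.4415 0.4227 [(np.float64(319.0), 4.3), (np.float64(321.5), -7.9), (np.float64(324.2), -20.1), (np.float64(328.5), 6.1)]
v3 cam v,z 0.2039 0.4237 [(np.float64(318.7), -33.8), (np.float64(323.5), -8.9), (np.float64(329.0), 9.9)]
v4 cam v,z 0.4424 0.4237 [(np.float64(316.7), 4.3), (np.float64(319.5), -7.9), (np.float64(322.5), -19.6), (np.float64(328.5), 5.8)]
v1 cam v,z 0.2032 0.4227 [(np.float64(315.0), 2.7), (np.float64(317.0), -11.1), (np.float64(323.5), -25.9), (np.float64(329.0), 9.6), (np.float64(333.0), 3.2)]
v2 cam v,z 0.4415 0.4227 [(np.float64(319.0), 3.9), (np.float64(321.7), -7.2), (np.float64(327.2), -11.3), (np.float64(331.7), 2.8)]
v3 cam v,z 0.2039 0.4237 [(np.float64(318.7), -10.2), (np.float64(323.5), -25.9), (np.float64(329.0), 9.4), (np.float64(333.0), 3.2)]
v4 cam v,z 0.4424 0.4237 [(np.float64(300.5), 3.2), (np.float64(316.7), 3.7), (np.float64(319.7), -6.2), (np.float64(327.2), -11.3), (np.float64(331.7), 2.9)]
```

```bash
python3 - <<'E'
from c import *
x0,y0,yaw=.565,-.0925,-.110
c,s=np.cos(yaw),np.sin(yaw)
def warp(n,us,vs,z):
    g=cv2.cvtColor(cv2.imread(f'pics/{n}.png'),cv2.COLOR_BGR2GRAY).astype(np.float32);U,V=np.meshgrid(us,vs)
    X=np.stack([x0+c*U-s*V,y0+s*U+c*V,np.full_like(U,z)],-1)
    uv=proj(ld(n),X).astype(np.float32).reshape(*U.shape,2)
    return cv2.remap(g,uv[...,0],uv[...,1],cv2.INTER_CUBIC)
r=lambda a,b:np.arange(a,b,.0005)
hp=lambda a:(lambda b:b-cv2.GaussianBlur(b,(0,0),12))(cv2.GaussianBlur(a,(0,0),1.5))
zs=np.arange(.096,.124,.0005)
for name,us,vs in(('ledgeL',r(-.08,0),r(.334,.402)),('ledgeR',r(0,.05),r(.334,.402)),('plateIn',r(-.04,.04),r(.195,.265)),('plateCorner',r(-.085,-.055),r(.15,.31))):
    for a,b in(('v1','v2'),('v3','v4')):
        sc=[np.corrcoef(hp(warp(a,us,vs,z)).ravel(),hp(warp(b,us,vs,z)).ravel())[0,1] for z in zs];i=int(np.argmax(sc));print(name,a,b,zs[i].round(4),np.round(sc[max(0,i-2):i+3],3))
E
```

```text
ledgeL v1 v2 0.112 [0.916 0.971 0.985 0.956 0.885]
ledgeL v3 v4 0.112 [0.919 0.973 0.985 0.954 0.882]
ledgeR v1 v2 0.112 [0.93  0.978 0.989 0.96  0.896]
ledgeR v3 v4 0.112 [0.935 0.981 0.99  0.96  0.894]
plateIn v1 v2 0.116 [0.567 0.576 0.583 0.583 0.571]
plateIn v3 v4 0.121 [0.571 0.575 0.576 0.571 0.554]
plateCorner v1 v2 0.1175 [0.668 0.67  0.67  0.669 0.667]
plateCorner v3 v4 0.123 [0.66  0.663 0.665 0.664]
```

The shelf matches sharply at 111.9 mm in both pairs. I check the same camera bias on the plate using its bevel-start line.

```bash
python3 - <<'E'
from c import *
from scipy.ndimage import gaussian_filter1d
x0,y0,yaw=.565,-.0925,-.110
c,s=np.cos(yaw),np.sin(yaw);st=.0001
def prof(n,us,v,z):
    im=cv2.imread(f'pics/{n}.png').astype(np.float32);U,V=np.meshgrid(us,v)
    X=np.stack([x0+c*U-s*V,y0+s*U+c*V,np.full_like(U,z)],-1)
    uv=proj(ld(n),X).astype(np.float32).reshape(*U.shape,2)
    return gaussian_filter1d(cv2.remap(im,uv[...,0],uv[...,1],cv2.INTER_CUBIC).mean(1).sum(1),5)
# near & far bevel start, along v; match profile over the top-face part by NCC-free peak position
for us in (np.arange(-.083,-.06,.001),np.arange(.06,.083,.001)):
  for z,ns in((.105,('v1','v2')),(.1105,('v3','v4'))):
    for lo,hi in((.311,.322),(.138,.149)):
      out=[]
      for n in ns:
        v=np.arange(lo,hi,st);g=np.gradient(prof(n,us,v,z));k=[i for i in range(3,len(g)-3) if abs(g[i])==abs(g[i-3:i+4]).max() and abs(g[i])>.4]
        out.append([(round(float(v[i])*1000,1),round(float(g[i]),1)) for i in k])
      print(us[0].round(3),ns,z,out)
E
```

```text
-0.083 ('v1', 'v2') 0.105 [[(316.7, 1.0), (318.7, -12.5)], [(317.0, 1.7), (319.6, -3.2), (321.2, -2.3)]]
-0.083 ('v1', 'v2') 0.105 [[(141.0, 6.7)], [(140.9, 8.2)]]
-0.083 ('v3', 'v4') 0.1105 [[(316.7, 1.0), (318.7, -12.3)], [(317.0, 1.7), (319.7, -3.2)]]
-0.083 ('v3', 'v4') 0.1105 [[(141.0, 6.6)], [(141.1, 8.4)]]
0.06 ('v1', 'v2') 0.105 [[(316.7, 1.0), (318.7, -4.7), (321.3, -0.4)], [(317.0, 1.6), (319.9, -2.6)]]
0.06 ('v1', 'v2') 0.105 [[(139.3, -2.5), (141.3, 5.3)], [(139.8, -2.1), (143.2, -1.9), (147.3, -0.8)]]
0.06 ('v3', 'v4') 0.1105 [[(316.7, 1.0), (318.6, -4.8), (321.3, -0.6)], [(317.1, 1.5), (319.9, -2.5)]]
0.06 ('v3', 'v4') 0.1105 [[(139.3, -2.5), (141.3, 5.2)], [(140.1, -2.4), (143.2, -1.2), (146.9, -0.9), (148.4, 0.9)]]
```

By the camera the plate is at 110.1 mm and the shelf at 111.9 mm, so it needs another ~1.6 mm, about 29°. I go back to the grip at (0.622,-0.110) and turn.

Call:
move_arm(
  series=[
    [[0, 0, 0, 0, -14, 0, 100], [0, 0, 0, 3, -30, 0, 100], [0, 0, 0, 3, -30, 0, 100], [0, 0, 0, 3, -30, 0, 100], [0, 0, 0, 3, -30, 0, 100], [0, 0, 0, 3, -30, 0, 100], [0, 0, 0, 3, -30, 0, 100], [0, 0, 0, 3, -30, 0, 100], [0, 0, 0, 3, -30, 0, 100], [0, 0, 0, 3, -30, 0, 100], [0, 0, 0, 3, -30, 0, 100], [0, 0, 0, 3, -30, 0, 100], [0, 0, 0, 3, -30, 0, 100], [0, 0, 0, 4, -30, 0, 100], [0, 0, 0, 0, -30, 0, 100], [0, 0, 0, 0, -10, 0, 100], [0, 0, 0, 0, 0, 0, 100], [0, 0, 0, 0, 0, 0, 100]],
  ],
)

```text
clock: 23.5
tcp_pos: [0.6211, -0.1086, 0.2804]
tcp_rot: [3.141, -0.0, 2.826]
contact_force: [1.0, 0.5, 1.0]
width: 0.0852
gripper_force: 0.0
```

Call:
move_arm(
  series=[
    [[0, 0, 0, 0, 0, -20, 100], [0, 0, 0, 0, 0, -25, 100], [0, 0, 0, 0, 0, -25, 100], [0, 0, 0, 0, 0, -20, 100], [0, 0, 0, 0, 0, -15, 100], [0, 0, 0, 0, 0, -5, 100], [0, 0, 0, 0, 0, 0, 60], [0, 0, 0, 0, 0, 0, 40], [0, 0, 0, 0, 0, 0, 20], [0, 0, 0, 0, 0, 0, 15], [0, 0, 0, 0, 0, 0, 15], [0, 0, 0, 0, 0, 0, 15], [0, 0, 0, 0, 0, 0, 15]],
  ],
  force=20,
)

```text
clock: 24.8
tcp_pos: [0.622, -0.109, 0.1708]
tcp_rot: [3.141, 0.001, 2.827]
contact_force: [2.0, 0.5, 6.0]
width: 0.0251
gripper_force: 23.2
```

Call:
move_arm(
  series=[
    [[0, 0, 0, -5.9, -12.5, 0, 15], [0, 0, 0, -8.9, -10.7, 0, 15], [0, 0, 0, 0, 0, 0, 15], [0, 0, 0, 0, 0, 0, 15], [0, 0, 0, 0, 0, 0, 60], [0, 0, 0, 0, 0, 0, 100], [0, 0, 0, 0, 0, 0, 100], [0, 0, 0, 0, 0, 0, 100], [0, 0, 0, 0, 0, 0, 100], [0, 0, 0, 0, 0, 20, 100], [0, 0, 0, 0, 0, 25, 100], [0, 0, 0, 0, 0, 25, 100], [0, 0, 0, 0, 0, 25, 100], [0, 0, 0, 0, 0, 15, 100]],
  ],
)

```text
clock: 26.2
tcp_pos: [0.6071, -0.1321, 0.2823]
tcp_rot: [3.141, 0.002, 2.827]
contact_force: [0.8, 0.2, -0.2]
width: 0.0853
gripper_force: 0.0
```

Call:
move_arm(
  series=[
    [[0, 0, 0, -2, 15, 0, 100], [0, 0, 0, -3, 25, 0, 100], [0, 0, 0, -3, 25, 0, 100], [0, 0, 0, -3, 25, 0, 100], [0, 0, 0, -3, 25, 0, 100], [0, 0, 0, -3, 25, 0, 100], [0, 0, 0, -3, 25, 0, 100], [0, 0, 0, -3, 25, 0, 100], [0, 0, 0, -3, 25, 0, 100], [0, 0, 0, 0, 12, 0, 100], [0, 0, 0, 0, 0, 0, 100], [0, 0, 0, 0, 0, 0, 100], [0, 0, 0, 0, 0, 0, 100]],
  ],
)

```text
clock: 27.5
tcp_pos: [0.5806, 0.0942, 0.28]
tcp_rot: [-3.141, -0.0, 2.826]
contact_force: [0.3, 0.1, -0.5]
width: 0.0857
gripper_force: 0.0
```

```bash
python3 - <<'E'
from h import *
im,par=shot('wrist','v5.png');np.save('v5.npy',np.array([par[1],par[2]]));print(readout.get_obs()['tcp_pos'])
E
```

```text
[0.58065311 0.09411594 0.28011956]
```

Call:
move_arm(
  series=[
    [[0, 0, 0, 0, 20, 0, 100], [0, 0, 0, 0, 25, 0, 100], [0, 0, 0, 0, 25, 0, 100], [0, 0, 0, 0, 25, 0, 100], [0, 0, 0, 0, 25, 0, 100], [0, 0, 0, 0, 25, 0, 100], [0, 0, 0, 0, 25, 0, 100], [0, 0, 0, 0, 25, 0, 100], [0, 0, 0, 0, 25, 0, 100], [0, 0, 0, 0, 20, 0, 100], [0, 0, 0, 0, 0, 0, 100], [0, 0, 0, 0, 0, 0, 100], [0, 0, 0, 0, 0, 0, 100]],
  ],
)

```text
clock: 28.85
tcp_pos: [0.5808, 0.334, 0.2802]
tcp_rot: [-3.141, -0.0, 2.826]
contact_force: [-0.2, -0.8, 1.2]
width: 0.0856
gripper_force: 0.0
```

```bash
python3 - <<'E'
from c import *
from scipy.ndimage import gaussian_filter1d
im,par=shot('wrist','v6.png');np.save('v6.npy',np.array([par[1],par[2]]));shot('side','s6.png')
x0,y0,yaw=.565,-.0925,-.110
c,s=np.cos(yaw),np.sin(yaw);v=np.arange(.311,.322,.0001)
for us in (np.arange(-.083,-.06,.001),np.arange(.06,.083,.001)):
  for z in (.1119,):
    for n in('v5','v6'):
        I=cv2.imread(f'pics/{n}.png').astype(np.float32);U,V=np.meshgrid(us,v)
        X=np.stack([x0+c*U-s*V,y0+s*U+c*V,np.full_like(U,z)],-1)
        uv=proj(ld(n),X).astype(np.float32).reshape(*U.shape,2)
        g=np.gradient(gaussian_filter1d(cv2.remap(I,uv[...,0],uv[...,1],cv2.INTER_CUBIC).mean(1).sum(1),5))
        print(n,[(round(float(v[i])*1000,1),round(float(g[i]),1)) for i in range(3,len(g)-3) if abs(g[i])==abs(g[i-3:i+4]).max() and abs(g[i])>.4])
E
```

```text
v5 [(316.7, 1.0), (318.7, -12.3)]
v6 [(317.0, 1.7), (319.6, -3.2), (321.2, -2.0)]
v5 [(316.7, 1.0), (318.7, -4.7), (321.4, -1.1)]
v6 [(317.0, 1.5), (319.9, -2.6)]
```

View pics/s6.png

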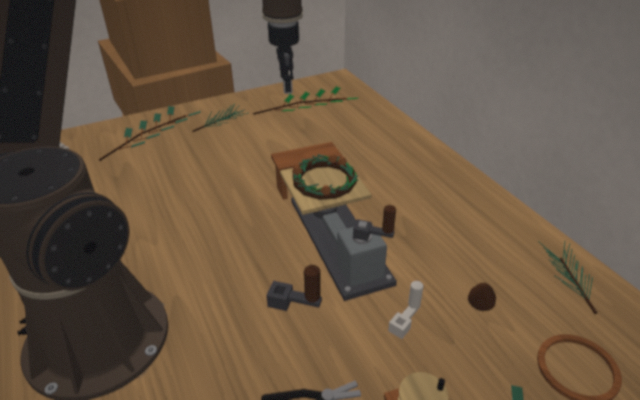

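The side view shows the plate level with the shelf at (320,180), and the crank seated at (362,230) with the gripper clear of it. The plate is within about 0.5 mm of the shelf.

```bash
python3 -c "
from workcell import bot;print(bot.job_done())"
```

```text
the job is handed in; nothing more can be done
None
```

The job is handed in: the plate is level with the shelf to within about 0.5 mm (both near 112 mm by the wrist camera), and the crank is released and still seated on its shaft.

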